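# Slide the carved panel home under the lip and latch it

### The job

Swing the steel latch bar clear of the mouth of the wooden panel stop, then slide the carved panel flat along the bench, without lifting it, into the stop and under its lip until it is fully home against the back fence. Then swing the latch bar fully across behind the panel to lock it in, let go, and leave the other tools and workpieces where they lie.

Things in the scene. Friction and masses are not known exactly. Their poses are not given: they have to be found in the camera images.
- panel: Carved brown board, 130 (x) by 110 (y) by 16 mm thick, 0.25 to 0.5 kg, loose on the bench, the same after a half turn. In the middle of its top stands a solid carved leaf block with flat upright sides, 70 (x) by 36 (y) mm, 24 mm tall (top 40 mm above the bench), to grip across y or push. Origin: centre of its underside.
- bay: Dark wooden panel stop screwed to the bench, no floor. Origin: on the bench where the panel's origin lies when fully home. x points from the open mouth to the back fence; the panel enters along +x, its 130 mm side along x. Side rails 14 mm high, inner faces y = +-59 mm (4 mm play a side), x = -35 to +65 mm, flared ends out to x = -57, y = +-86 mm.
- bay_lip (a point): Middle of the stop's back fence face, on the bench at the stop's x = +65 mm, y = 0, axes as the stop's. The fence is 28 mm high and 150 mm long; its lip overhangs the bay by 12 mm, underside 20 mm, top 28 mm above the bench, so the 16 mm panel slides under it.
- latch (a joint): Angle (rad) of the latch, growing clockwise from above. 0 (end stop) = open, bar along the stop's -x beside the panel's path; pi/2 (end stop) = closed, bar along the stop's +y across the mouth, its face 3 mm behind a panel that is home. Below 0.25 the path is free. Light friction (0.06 N m); it stays where it is left.
- latch_grip (a point): Grip point of the latch's upright wooden wing handle, on its pivot (stop's x = -76, y = -88 mm), 48 mm above the bench. Wing: 42 mm long in line with the bar, 12 mm thick, 24 to 62 mm above the bench. Below it the steel bar, 16 mm wide, 5 to 17 mm above the bench, points along this frame's -x (the frame turns with it) and reaches 73 mm from the pivot.
- blank: Plain uncarved square of wood, 90 x 90 x 16 mm, not needed. Origin: centre of its underside.
- jar: Clear open plastic jar, 76 mm across, 100 mm tall. Origin: centre of its underside.
- mallet: Dark wooden bar mallet lying flat, 260 (x) x 45 x 40 mm. Origin: centre of its underside.
- gouge_a: Carving gouge with dark handle, lying, 228 mm long along its x (handle 110 mm to -x, blade tip 118 mm to +x), 22 mm thick. Origin on the bench under the ferrule.
- gouge_b: Carving gouge with mid-brown handle, otherwise like the other: 228 mm long along its x (handle 110 mm to -x, blade tip 118 mm to +x), 22 mm thick. Origin on the bench under the ferrule.
- stone: Grey sharpening stone, 160 (x) x 55 x 25 mm. Origin: centre of its underside.
There are look-alikes about, which are no part of the job. Leave any blue or red look-alike of the panel alone.

How it is judged:
By the outcome, as a careful person would: the job done as asked, in the order asked, and still so for the second after the job is handed in, with the robot touching nothing.
It also fails if it takes over 61 s, if anything falls off the work surface, if the arm or the gripper's body presses on something with over 40 N, if the wrist force passes 120 N, or if a joint passes its speed limit or range.

### The arm

A 7-joint arm with a two-finger parallel gripper is mounted at the origin on the work surface. World frame = base frame: x ahead of the robot, y to its left, z up, the work surface at z = 0. Lengths are in mm, angles in rad, forces in N, time in s.
With the tool pointing down it reaches from about 400 to 900 mm from the base axis. Payload 5.6 kg.
Tool frame: the origin (TCP) lies midway between the tips of the shut fingers; the grasp point (between the pads) lies 19 mm behind it; x points along the fingers, y is the direction in which the jaws open and shut, and the axes are right-handed (so a half turn about x gives the same grasp; the last joint's range is limited). The gripper opens to 92 mm and grips with 3 to 60 N. Pads are 20 mm wide; open, the fingers measure 128 mm over their backs; the gripper's body (75 mm by 189 mm) begins 69 mm behind the grasp point.
Start: joints at [-1.237, 0.468, -0.012, 1.603, 0.006, 1.071, -0.056], TCP at [239.206, 604.392, 214.592] pointing down, gripper open.
Joint ranges: [-2.53, 2.53], [-0.31, 2.02], [-1.57, 1.55], [0.28, 2.44], [-1.29, 4.43], [0.15, 1.84], [-2.92, 2.92]. Speed limits (rad/s): [2.57, 2.57, 3.14, 3.14, 3.14, 3.14, 3.14].

### API

Orientations are given as a rotation vector (axis times angle).
In Python, from cell import robot, grip, kin, viewer gives the robot as it stands. Calls block until the motion is done:
- robot.movep(position, orientation): joint-space move of the TCP to a pose.
- robot.servo_line(position, feed=150, rotation=None): straight line of the TCP; rotation=None keeps the orientation; feed is the mean speed in mm/s.
- robot.goto_joints(angles): joint-space move.
- grip(opening, newtons=None): opening from 0.0 (shut) to 1.0 (fully open); newtons is the grip in N (None keeps the last); returns when the fingers have stopped.
- robot.hold(seconds).
- kin.ik(position, orientation): joint angles nearest the present ones, or None.
- robot.observe(): the state.
- viewer.read_camera(name): name is "scene" or "side" or "wrist"; returns the picture (384x512x3 uint8, red, green, blue); there is no depth.
- viewer.camera_info(name): a dict with "camera_matrix" (3x3 intrinsics, pixels), "R" (3x3) and "t" (3): a world point X has camera coordinates R X + t. Camera axes: x right, y down, z forward; pixel columns grow to the right and rows downward; lengths in mm; the calibration is good to about 2 mm. A picture is of the moment at which its call begins: read the wrist's pose just before it. camera_info takes no time and is no camera call; for the wrist camera it gives the pose at the moment of the call.
A pose or a line that the arm cannot do raises robot.IKError and nothing moves.
- robot.job_done(): hands the job in, once; it reports no verdict.
Trained networks look in the newest picture that a camera, given by its name, has taken for a name from the list of things; names that differ only in an ending like _2 or _b are one class to them, and where a whole thing is asked for, a point or a joint stands for the part that bears it (a point fixed in the world has none). Each returns a list of dicts, best first, with "confidence" (0 to 1); they miss things now and then, are a little off and sometimes report something else, mostly with a low value. They report only what shows in the picture. A call takes as long as a camera call. They do not tell look-alikes from the thing itself.
- viewer.silhouettes(name, camera): "mask" (384x512 bool, what is visible of it).
- viewer.pinpoint(name, camera): "at" ([x, y, z] in mm, in the coordinates of the camera as it stood for that picture, good to about 4 mm: a listed point, or the origin of a listed thing).
The state is a dict: "t": time; "joints": joint angles; "joint_velocities": joint speeds; "joint_torque": joint torques, N m; "tcp_pos": TCP position; "tcp_rot": TCP orientation; "contact_force": force on the tool from outside, world axes, zero at the start; "wrist_torque": the same for the moment, N m; "grip_width": opening from 0.0 (shut) to 1.0 (fully open).
Only numpy, scipy, OpenCV 4.12 (cv2) and the standard library are available. Lean on these libraries where they do the work, as an engineer would, in place of code of your own. Each camera call takes 0.05 s, during which the arm holds its last target. There are 200 camera calls.

## Working session

There is one attempt and no reset: what is moved stays moved. The work goes in short steps, each a Python script; the robot and the scene stay as the last script left them, time stands still between calls to the robot, and variables do not carry over. Pictures are saved under pics/ and viewed, about 8 in all and at most 12, crops included, and the job is handed in when it is done.

```bash
mkdir -p pics; ls; cat > h.py <<'E'
from cell import robot, grip, kin, viewer
import numpy as np, cv2
from scipy.spatial.transform import Rotation as R
def cam(n):
    i=viewer.camera_info(n); return np.array(i["camera_matrix"]),np.array(i["R"]),np.array(i["t"])
def world(n,p):
    K,r,t=cam(n); return r.T@(np.array(p)-t)
def px2w(n,uv,z=0):
    K,r,t=cam(n); d=r.T@np.linalg.inv(K)@np.array([uv[0],uv[1],1.]); c=-r.T@t
    return c+d*(z-c[2])/d[2]
def w2px(n,X):
    K,r,t=cam(n); p=K@(r@np.array(X,float)+t); return p[:2]/p[2]
def save(n,f):
    im=np.array(viewer.read_camera(n)); cv2.imwrite(f"pics/{f}.png",im[:,:,::-1]); return im
def down(yaw): # tool x down, tool y (jaw axis) at yaw in world
    x=np.array([0,0,-1.]); y=np.array([np.cos(yaw),np.sin(yaw),0]); return R.from_matrix(np.c_[x,y,np.cross(x,y)]).as_rotvec()
E
python3 - <<'E'
from h import *
np.set_printoptions(precision=1,suppress=True)
a=save("scene","s0");b=save("side","d0")
cv2.imwrite("pics/both.png",cv2.resize(np.vstack([a,b]),(800,600) if 0 else (512,768))[:600,:,::-1]) 
for c in ("scene","side"):
  for n in ("panel","bay","bay_lip","latch_grip","blank","jar","mallet","stone"):
    print(c,n,[(world(c,d["at"]),round(d["confidence"],2)) for d in viewer.pinpoint(n,c)])
s=robot.observe();print(s["t"],s["tcp_rot"],s["grip_width"],R.from_rotvec(s["tcp_rot"]).as_matrix())
E
```

```text
pics
scene panel [(array([167.4, 309.9,   1. ]), 0.84), (array([600.8, 224.5,  -3.3]), 0.82), (array([ 340.8, -129.6,   -2.9]), 0.68)]
scene bay []
scene bay_lip [(array([ 620.5, -305. ,   -7.6]), 0.56)]
scene latch_grip [(array([ 505. , -178.1,   50.9]), 0.56)]
scene blank [(array([381.9,  35.3,   0.3]), 0.89)]
scene jar [(array([815.4,  46.9,  -3.2]), 0.56)]
scene mallet [(array([780.8, 260.2,  -0.2]), 0.66)]
scene stone [(array([ 319.7, -327.7,    0.6]), 0.87)]
side panel [(array([604.2, 229.7,  -4.1]), 0.82), (array([ 338.2, -122.5,    1.2]), 0.82), (array([170.4, 316.2,   5.5]), 0.55), (array([ 503.1, -181.4,   52.7]), 0.3), (array([ 619.3, -297.5,   -0. ]), 0.24)]
side bay [(array([ 608.2, -231.1,   -1.2]), 0.96)]
side bay_lip [(array([ 620.1, -299.8,   -0.9]), 0.82), (array([598.4, 228.8,  -0.4]), 0.64)]
side latch_grip [(array([ 502.3, -182.3,   48.6]), 0.84)]
side blank [(array([376.7,  35.5,  -3.4]), 0.87), (array([ 621.8, -301.2,   -3.5]), 0.68)]
side jar [(array([808.7,  47.6,   2.3]), 0.67)]
side mallet [(array([778.2, 257.6,  -0.8]), 0.64)]
side stone [(array([ 322.9, -329.6,    0. ]), 0.97), (array([599.5, 225.2,  -1.2]), 0.22)]
0.9 [ 0.3  1.6 -0.3] 1.0011029733214605 [[ 0.   0.4  0.9]
 [ 0.   0.9 -0.4]
 [-1.   0.   0. ]]
```

View pics/s0.png

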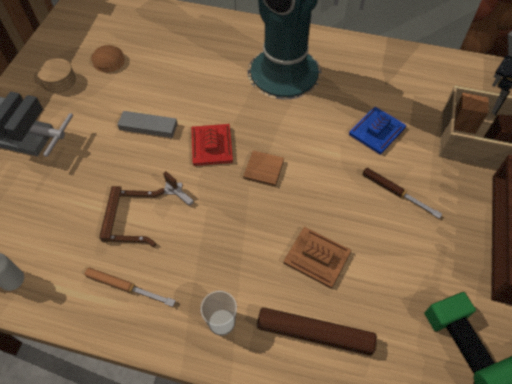

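View pics/d0.png

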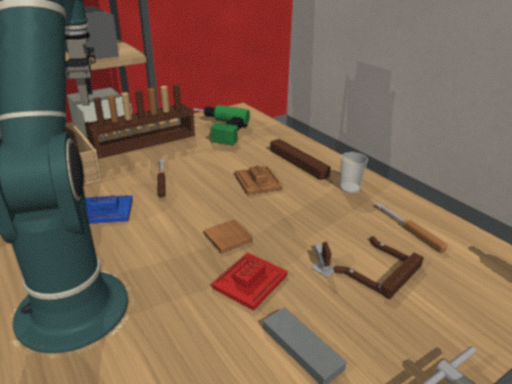

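The brown panel is at scene pixel (318,257), about (602,227) mm. The stop is at about (130,215), with its mouth facing the panel. The latch bar is half open at (180,190). Red and blue look-alikes are off the path. Next I'll take a close wrist look at the panel and the bay.

```bash
python3 - <<'E'
from h import *
np.set_printoptions(precision=1,suppress=True)
K,r,t=cam("wrist"); s=robot.observe(); T=R.from_rotvec(s["tcp_rot"]).as_matrix()
c=-r.T@t; print("cam in tool",T.T@(c-s["tcp_pos"]), "axis",T.T@r.T[:,2],K)
off=T.T@(c-s["tcp_pos"])
def look(xy,yaw,z,f):
    Tm=R.from_rotvec(down(yaw)).as_matrix(); o=Tm@off; ax=Tm@T.T@r.T[:,2]
    h=z+o[2]; p=np.array(xy)-o[:2]-ax[:2]/-ax[2]*h
    robot.movep([p[0],p[1],z],down(yaw)); im=save("wrist",f)
    print(f,robot.observe()["t"],robot.observe()["tcp_pos"],robot.observe()["joints"])
    return im
im=look((602,227),np.pi/2,280,"w_panel")
for n in("panel",):
    print([(world("wrist",d["at"]),d["confidence"]) for d in viewer.pinpoint(n,"wrist")])
    m=viewer.silhouettes(n,"wrist")
    for d in m[:2]:
        cs,_=cv2.findContours(d["mask"].astype(np.uint8),0,1); cc=max(cs,key=cv2.contourArea)[:,0]
        w=np.array([px2w("wrist",p,16)[:2] for p in cc],np.float32); print(d["confidence"],cv2.minAreaRect(w))
im2=look((575,-205),np.pi/2,330,"w_bay")
for n in("bay","bay_lip","latch_grip"):
    print(n,[(world("wrist",d["at"]),d["confidence"]) for d in viewer.pinpoint(n,"wrist")])
i=viewer.camera_info("wrist"); np.savez("wbay.npz",K=i["camera_matrix"],R=i["R"],t=i["t"])
cv2.imwrite("pics/wb.png",cv2.resize(np.hstack([im,im2]),(800,300))[:,:,::-1])
E
```

```text
cam in tool [-171.4    0.1  -81.2] axis [ 1.  -0.   0.3] [[275.    0.  256.3]
 [  0.  275.  193.1]
 [  0.    0.    1. ]]
w_panel 2.7417 [547.3 228.7 279.8] [-0.6  0.3  0.1  1.7 -0.   1.2  1.2]
[(array([ 338. , -130.4,    3.7]), 0.64), (array([596. , 227.6,   0.5]), 0.62)]
0.91 ((598.6873779296875, 223.0016326904297), (131.1053009033203, 114.01390838623047), 75.03562927246094)
0.69 ((362.1179504394531, -111.93827056884766), (82.94397735595703, 107.78033447265625), 20.787433624267578)
w_bay 4.5 [ 506.5 -203.1  329.7] [-0.   0.2  0.4  1.7 -0.1  1.2  2. ]
bay []
bay_lip [(array([ 615.6, -303.8,    0.2]), 0.78)]
latch_grip [(array([ 502. , -184.9,   49. ]), 0.92)]
```

View pics/wb.png

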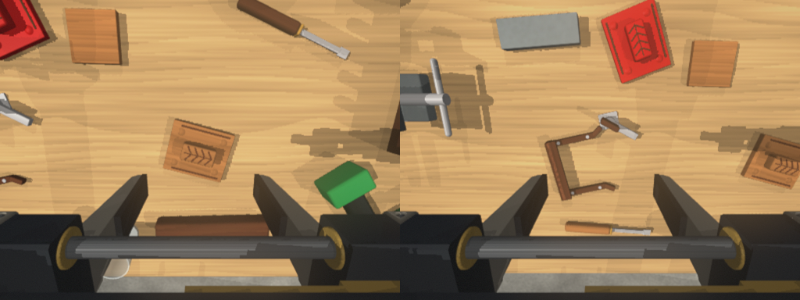

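Left picture: the panel, turned slightly. Right picture: the stop at about (580,165), fence on the left, and the latch bar at about 45 degrees at (620,122). I'll enlarge the stop to fit its pose.

```bash
python3 - <<'E'
import cv2
im=cv2.imread("pics/w_bay.png"); c=im[130:270,170:320]; cv2.imwrite("pics/crop.png",cv2.resize(c,None,fx=4,fy=4,interpolation=2)[:600])
E
```

```text
(no output)
```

View pics/crop.png

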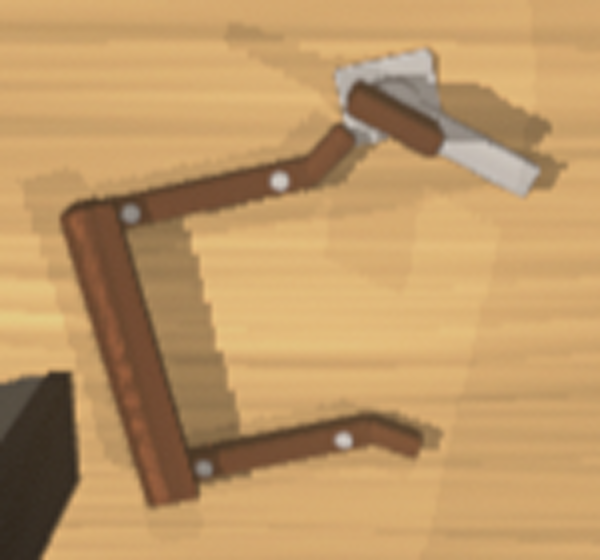

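```bash
python3 - <<'E'
import numpy as np
from scipy.optimize import least_squares
np.set_printoptions(precision=1,suppress=True)
d=np.load("wbay.npz");K,r,t=d["K"],d["R"],d["t"]
def pw(c,z):
    v=r.T@np.linalg.inv(K)@[170+c[0]/4-.4,130+c[1]/4-.4,1];o=-r.T@t;return (o+v*(z-o[2])/v[2])[:2]
obs=[((122,204),28,(53,-75)),((199,495),28,(53,75)),((312,183),14,(-35,-59)),((367,414),14,(-35,59))]
W=np.array([pw(c,z) for c,z,_ in obs]);B=np.array([b for *_,b in obs])
def f(p):
    c,s=np.cos(p[2]),np.sin(p[2]);return (B@np.array([[c,s],[-s,c]])+p[:2]-W).ravel()
q=least_squares(f,[608,-231,-1.35]);print("bay",q.x[:2],np.degrees(q.x[2]));print(q.fun)
c,s=np.cos(q.x[2]),np.sin(q.x[2]);T=lambda b:q.x[:2]+np.array([c*b[0]-s*b[1],s*b[0]+c*b[1]])
print("pivot",T((-76,-88)),"lip",T((65,0)))
a,b=pw((350,93),62),pw((437,146),62);print("wing",a,b,(a+b)/2,np.degrees(np.arctan2(*(b-a)[::-1])))
p,e=T((-76,-88)),pw((533,178),17);print("bar end",e,np.linalg.norm(e-p),np.degrees(np.arctan2(*(e-p)[::-1])),"open dir",np.degrees(q.x[2])+180)
E
```

```text
bay [ 603.2 -239.3] -77.42800130076199
[-2.2 -3.8  0.2  0.2  0.6  1.8  1.4  1.8]
pivot [ 500.8 -184.2] lip [ 617.4 -302.7]
wing [ 489.5 -202.7] [ 511.  -167.4] [ 500.3 -185. ] 58.703225777454804
bar end [ 534.3 -120.1] 72.36907792717005 62.373093091139815 open dir 102.57199869923801
```

```bash
cat >> h.py <<'E'
BAY=np.array([604.,-238.5]); BYAW=np.radians(-77.4); PIV=np.array([501.3,-184.5])
def b2w(x,y,b=None):
    c,s=np.cos(BYAW),np.sin(BYAW); return BAY+np.array([c*x-s*y,s*x+c*y])
def w2b(p):
    c,s=np.cos(BYAW),np.sin(BYAW); d=np.array(p[:2])-BAY; return np.array([c*d[0]+s*d[1],-s*d[0]+c*d[1]])
rad=np.radians
def st(m=""):
    o=robot.observe(); print(m,"t%.1f"%o["t"],"tcp",np.round(o["tcp_pos"],1),"F",np.round(o["contact_force"],1),"M",np.round(o["wrist_torque"],2),"w%.3f"%o["grip_width"]); return o
E
python3 - <<'E'
from h import *
np.set_printoptions(precision=2,suppress=True)
for y in (-30,-8,13,43,73,103,150,172,193,223,253,283):
    q=kin.ik([*PIV,29],down(rad(y))); print(y,q if q is None else np.array(q))
for y in(-15,12.6,165,192.6):
    for p in ((599,223),(604,-238)): q=kin.ik([*p,19],down(rad(y))); print(y,p,q if q is None else np.array(q))
E
```

```text
-30 [-0.15  0.6   0.56  2.03 -0.53  0.65  0.24]
-8 [-0.1   0.59  0.49  2.03 -0.46  0.63  0.56]
13 [-0.07  0.58  0.46  2.03 -0.43  0.62  0.9 ]
43 [ 0.    0.56  0.36  2.02 -0.34  0.61  1.34]
73 [ 0.03  0.56  0.32  2.02 -0.3   0.6   1.83]
103 [ 0.06  0.56  0.28  2.02 -0.26  0.6   2.32]
150 [ 0.48  0.56 -0.23  1.99  0.22  0.61  2.72]
172 [ 0.82  0.67 -0.68  1.97  0.63  0.72  2.76]
193 [ 1.1   0.92 -1.12  1.96  1.03  0.99  2.84]
223 [-0.6   1.1   1.33  2.06 -1.23  1.16 -1.06]
253 [-0.6   1.1   1.33  2.06 -1.23  1.16 -0.54]
283 [-0.25  0.64  0.69  2.04 -0.65  0.69 -0.47]
-15 (599, 223) [-0.69  0.72  0.39  1.77 -0.38  0.73 -0.36]
-15 (604, -238) [-0.07  0.77  0.57  1.75 -0.55  0.79  0.5 ]
12.6 (599, 223) [-0.64  0.71  0.32  1.76 -0.32  0.72  0.07]
12.6 (604, -238) [-0.02  0.75  0.49  1.74 -0.48  0.77  0.93]
165 (599, 223) [-0.42  0.69  0.01  1.75 -0.01  0.71  2.48]
165 (604, -238) [ 0.65  0.76 -0.46  1.69  0.44  0.79  2.86]
192.6 (599, 223) [-0.36  0.69 -0.06  1.74  0.06  0.71  2.9 ]
192.6 (604, -238) [ 1.1   1.25 -1.34  1.66  1.27  1.32  2.87]
```

```bash
python3 - <<'E'
from h import *
grip(0.55,15)
robot.movep([*PIV,110],down(rad(-29)))
robot.servo_line([*PIV,29],feed=120); st("down")
grip(0.0,15); st("grip")
for y in (-18,-8,2,9,13.5):
    robot.movep([*PIV,29],down(rad(y))); o=st(y)
    if abs(o["wrist_torque"]).max()>3: break
grip(0.5); robot.servo_line([*PIV,110],feed=200); st("up")
# look from above the transit
robot.movep([450,-120,330],down(rad(12.6)))
save("wrist","w2"); st()
E
```

```text
down t7.8 tcp [ 501.7 -184.9   29.5] F [ 0.   0.8 -0.1] M [-0.09  0.07 -0.02] w0.550
grip t8.5 tcp [ 501.9 -184.8   29.2] F [ 0.8 -1.4 -0.3] M [-0.23 -0.24 -0.02] w0.128
-18 t8.8 tcp [ 502.1 -184.9   29.2] F [ 4.9 -1.1 -2.2] M [-0.28 -0.6   0.07] w0.133
-8 t9.0 tcp [ 502.4 -185.    29.2] F [ 4.6 -1.2 -3.6] M [-0.39 -0.84  0.05] w0.127
2 t9.3 tcp [ 502.6 -184.9   29.2] F [ 5.4 -1.7 -2.9] M [-0.34 -0.95 -0.01] w0.125
9 t9.5 tcp [ 502.8 -184.9   29.2] F [ 6.2 -1.4 -3.5] M [-0.35 -1.01  0.05] w0.130
13.5 t9.8 tcp [ 502.9 -184.9   29.2] F [ 5.4 -1.5 -3.8] M [-0.32 -1.14 -0.23] w0.131
up t11.0 tcp [ 501.  -184.1  109.6] F [-0.9 -0.5  0.1] M [-0.06  0.06 -0.03] w0.499
 t12.0 tcp [ 449.5 -119.9  328.1] F [ 0.9 -1.1 -0.4] M [-0.09 -0.02 -0.07] w0.499
```

View pics/w2.png

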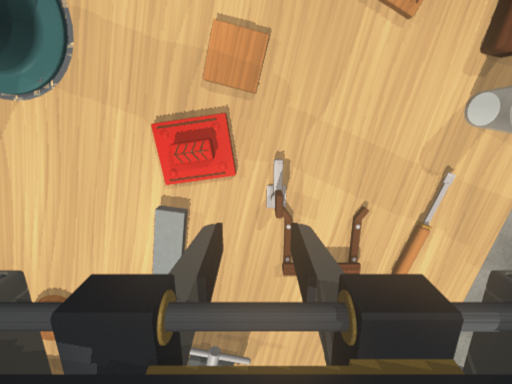

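The bar at (278,170) is now parallel to the rails, so the path is open. Next is the panel.

```bash
sed -i 's/BAY=np.array(\[604.,/BAY=np.array([605.5,/; s/PIV=np.array(\[501.3,-184.5/PIV=np.array([503.,-185./' h.py; python3 - <<'E'
from h import *
P=np.array([600,225.])
grip(0.62,30)
robot.movep([*P,100],down(rad(-15)))
robot.servo_line([*P,20],feed=120); st("down")
grip(0.0,30); o=st("grip")
if o["grip_width"]<0.3: raise SystemExit("no grip")
g=o["tcp_pos"]; z=20
robot.servo_line([g[0],g[1]-60,z],feed=120); st("a")
robot.servo_line([*b2w(-190,0),z],feed=150,rotation=down(rad(12.6))); st("pre")
save("scene","s3"); save("side","d3")
robot.servo_line([*b2w(-130,0),z],feed=100); st("mouth")
im=save("wrist","w3"); cv2.imwrite("pics/w3c.png",im[:,:,::-1])
E
```

```text
down t14.8 tcp [600.6 225.   20.6] F [-0.7  0.3 -0. ] M [-0.11  0.08 -0.06] w0.614
grip t15.2 tcp [600.1 225.3  20.7] F [-1.8 -0.1  4.9] M [-0.03  0.47 -0.08] w0.392
a t15.9 tcp [600.9 162.7  20.7] F [ 0.6 -3.4  7.7] M [-0.69  0.49 -0.09] w0.390
pre t17.5 tcp [564.9 -52.1  20.6] F [0.7 3.7 8. ] M [ 0.68  0.24 -0.21] w0.389
mouth t18.4 tcp [ 577.7 -111.1   20.6] F [-0.4  3.4  8.5] M [ 0.51  0.28 -0.09] w0.389
```

View pics/w3.png

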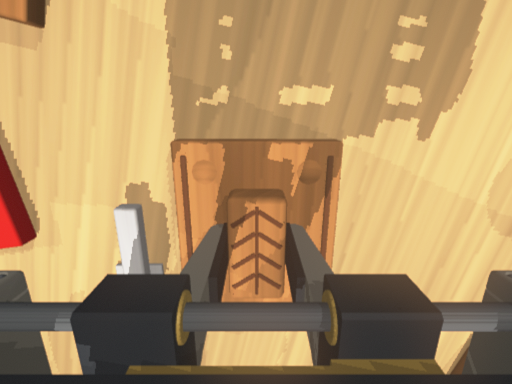

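Panel held squarely, bar clear beside it. I'll feed it in with force checks.

```bash
python3 - <<'E'
from h import *
c,s=np.cos(BYAW),np.sin(BYAW)
f0=np.array(robot.observe()["contact_force"])
for x in (-105,-90,-75,-60,-45,-30,-18,-10,-6,-3,-1,1,3,5,7):
    robot.servo_line([*b2w(x,0),20],feed=70 if x<-10 else 30)
    o=robot.observe(); F=np.array(o["contact_force"])
    print(x,"t%.1f"%o["t"],"b",np.round(w2b(o["tcp_pos"]),1),"Fx %.1f Fy %.1f"%(c*F[0]+s*F[1],-s*F[0]+c*F[1]),"Mz %.2f"%o["wrist_torque"][2])
    if c*F[0]+s*F[1]<-18 or np.hypot(*F[:2])>30: break
save("side","d4");save("scene","s4")
a=cv2.imread("pics/d4.png")[200:330,270:470];b=cv2.imread("pics/s4.png")[130:290,70:270]
cv2.imwrite("pics/c4.png",np.vstack([cv2.resize(a,(560,280),interpolation=2),cv2.resize(b,(400,320),interpolation=2,)[:, :].copy() if 0 else cv2.resize(b,(560,320))]))
E
```

```text
-105 t18.9 b [-105.6    0.9] Fx -2.3 Fy 1.2 Mz -0.03
-90 t19.3 b [-90.8   0.9] Fx -2.9 Fy 0.9 Mz 0.01
-75 t19.6 b [-75.8   1. ] Fx -3.5 Fy 0.7 Mz 0.02
-60 t20.0 b [-60.8   1. ] Fx -2.4 Fy 1.4 Mz -0.01
-45 t20.4 b [-45.8   1. ] Fx -4.1 Fy 0.2 Mz 0.00
-30 t20.7 b [-30.8   1. ] Fx -2.8 Fy 1.4 Mz 0.02
-18 t21.1 b [-19.1   1.1] Fx -3.3 Fy 1.2 Mz -0.01
-10 t21.5 b [-12.7   1.3] Fx -6.4 Fy -0.1 Mz -0.00
-6 t21.8 b [-9.   1.3] Fx -8.6 Fy 0.2 Mz 0.01
-3 t22.0 b [-6.1  1.3] Fx -7.9 Fy 0.1 Mz 0.01
-1 t22.3 b [-4.5  1.3] Fx -7.9 Fy 0.5 Mz -0.01
1 t22.5 b [-2.5  1.4] Fx -8.4 Fy -0.3 Mz 0.00
3 t22.8 b [-1.8  1.5] Fx -11.4 Fy -0.6 Mz -0.11
5 t23.0 b [-1.7  1.4] Fx -14.5 Fy -1.5 Mz -0.15
7 t23.3 b [-1.6  1.4] Fx -17.4 Fy -2.0 Mz -0.14
```

View pics/c4.png

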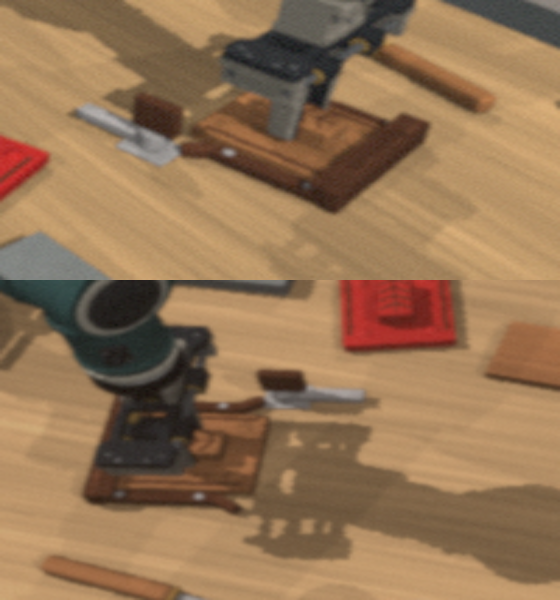

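It has stopped against something rigid at about home. I'll push a little harder to confirm, then release and look.

```bash
python3 - <<'E'
from h import *
c,s=np.cos(BYAW),np.sin(BYAW)
for x in (11,15):
    robot.servo_line([*b2w(x,0),20],feed=30)
    o=robot.observe(); F=np.array(o["contact_force"])
    print(x,"b",np.round(w2b(o["tcp_pos"]),1),"Fx %.1f"%(c*F[0]+s*F[1]),o["grip_width"])
robot.servo_line([*b2w(-1.7,0),20],feed=60); st("relax")
grip(0.6); robot.servo_line([*b2w(-1.7,0),110],feed=200)
robot.movep([*b2w(-40,-100),330],down(rad(12.6+90)))
im=save("wrist","w5"); st()
for n in ("panel","bay","bay_lip","latch_grip"):
    print(n,[(np.round(world("wrist",d["at"]),1),np.round(w2px("wrist",world("wrist",d["at"]))),d["confidence"]) for d in viewer.pinpoint(n,"wrist")])
i=viewer.camera_info("wrist"); np.savez("w5.npz",K=i["camera_matrix"],R=i["R"],t=i["t"])
u,v=w2px("wrist",[*b2w(0,0),15]).astype(int);print(u,v)
x0=max(0,min(u-90,512-200));y0=max(0,min(v-75,384-150));print(x0,y0)
cv2.imwrite("pics/c5.png",cv2.resize(im[y0:y0+150,x0:x0+200,::-1],None,fx=4,fy=4,interpolation=2))
E
```

```text
11 b [-1.2  1.4] Fx -24.3 0.38814882603649536
15 b [-0.4  1.4] Fx -30.1 0.39115042633421965
relax t24.4 tcp [ 605.7 -236.3   20.2] F [1.1 3.1 5.2] M [ 0.77 -0.02 -0.12] w0.388
 t26.8 tcp [ 499.  -221.2  328.6] F [0.6 0.1 0.1] M [ 0.08  0.02 -0.04] w0.605
panel [(array([ 338.1, -128.9,    0.7]), array([330.,  76.]), 0.95), (array([ 604.2, -232.7,    2.9]), array([239., 210.]), 0.65), (array([381.1,  31.5,   2.4]), array([411., 123.]), 0.21)]
bay []
bay_lip [(array([ 6.174e+02, -3.009e+02,  3.000e-01]), array([203., 208.]), 0.96)]
latch_grip [(array([ 501.1, -186.9,   49.1]), array([276., 168.]), 0.59)]
235 211
145 136
```

View pics/c5.png

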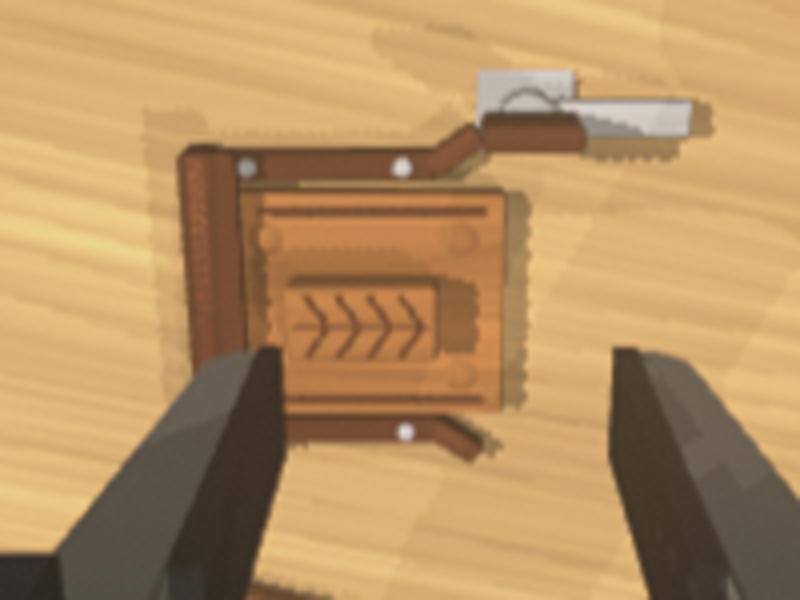

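```bash
python3 - <<'E'
import numpy as np
np.set_printoptions(precision=1,suppress=True)
d=np.load("w5.npz");K,r,t=d["K"],d["R"],d["t"]
b=np.radians(-77.4);c,s=np.cos(b),np.sin(b)
def pb(u,v,z):
    q=r.T@np.linalg.inv(K)@[145+u/4-.4,136+v/4-.4,1];o=-r.T@t;w=(o+q*(z-o[2])/q[2])[:2]-[605.5,-238.5];return np.array([c*w[0]+s*w[1],-s*w[0]+c*w[1]])
for n,a in dict(panel_rear_up=(502,192,16),panel_rear_dn=(500,410,16),lip_up=(238,150,28),lip_mid=(242,300,28),bend_up_in=(437,180,14),bend_dn_in=(440,417,14),flare_dn=(490,447,14),fence_back=(180,155,28),blk_near=(437,320,40),blk_far=(288,320,40),bar_end_up=(691,100,17),bar_end_dn=(691,136,17),wing_l=(484,132,62),wing_r=(585,132,62)).items(): print(n,pb(*a))
E
```

```text
panel_rear_up [-65.1 -54.3]
panel_rear_dn [-65.6  54.6]
lip_up [ 51.6 -76.6]
lip_mid [53.7 -6.5]
bend_up_in [-35.5 -59.4]
bend_dn_in [-36.5  59.3]
flare_dn [-61.   75.5]
fence_back [ 77.3 -74.4]
blk_near [-35.5  -1.3]
blk_far [31.2 -1.4]
bar_end_up [-148.3  -96.5]
bar_end_dn [-149.3  -80.3]
wing_l [-55.1 -91.4]
wing_r [-96.  -91.4]
```

The fit puts the panel's rear edge at x = -65.3 mm, against -65 for home. Now I'll close the latch.

```bash
python3 - <<'E'
from h import *
PIV=np.array([502.3,-185.3])
grip(0.55,15)
robot.movep([*PIV,110],down(rad(12.6)))
robot.servo_line([*PIV,29],feed=120); grip(0.0,20); st("grip")
for y in list(np.arange(24,103,13))+[102.6,105]:
    robot.movep([*PIV,29],down(rad(y))); o=st(round(float(y)))
    if np.hypot(*o["contact_force"][:2])>25 or abs(o["wrist_torque"][2])>2: print("stop");break
grip(0.5); robot.servo_line([*PIV,115],feed=200)
robot.movep([470,-190,330],down(rad(102.6)))
im=save("wrist","w6"); st()
i=viewer.camera_info("wrist"); np.savez("w6.npz",K=i["camera_matrix"],R=i["R"],t=i["t"])
u,v=w2px("wrist",[*b2w(-20,0),15]).astype(int)
x0=max(0,min(u-100,312));y0=max(0,min(v-85,234));print(x0,y0)
cv2.imwrite("pics/c6.png",cv2.resize(im[y0:y0+150,x0:x0+200,::-1],None,fx=4,fy=4,interpolation=2))
E
```

```text
grip t30.2 tcp [ 503.  -185.2   29.2] F [ 1.9  0.1 -0.6] M [-0.05 -0.26  0.07] w0.128
24 t30.5 tcp [ 503.1 -185.8   29.2] F [ 3.8 -0.7 -1.5] M [-0.25 -0.61 -0.57] w0.164
37 t30.8 tcp [ 503.1 -186.1   29.3] F [ 4.4 -2.6 -2.5] M [-0.49 -0.91 -0.93] w0.212
50 t31.1 tcp [ 503.1 -185.9   29.2] F [ 5.1 -2.1 -1.5] M [-0.44 -1.02 -1.51] w0.288
63 t31.4 tcp [ 503.1 -185.9   29.4] F [ 5.4  1.2 -0.3] M [ 0.1  -1.06 -6.6 ] w0.316
stop
 t33.3 tcp [ 469.2 -189.9  327.6] F [-0.6 -0.3 -0.5] M [ 0.02 -0.02 -0.02] w0.500
126 138
```

View pics/c6.png

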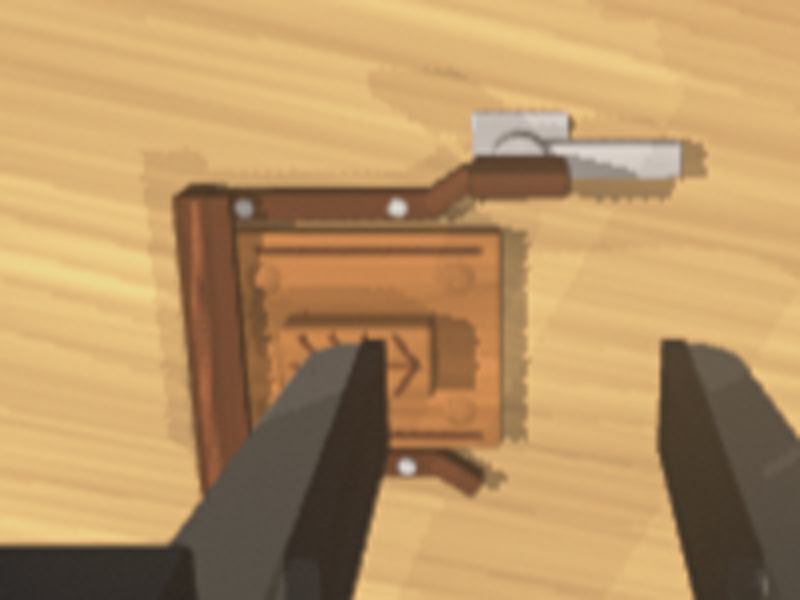

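The bar has not moved. I turned it the wrong way, against its open end stop. Closing is clockwise, so the jaw yaw has to go from 12.6° to -77.4°. I'll redo it.

```bash
python3 - <<'E'
from h import *
PIV=np.array([502.3,-185.3])
ys=list(np.arange(0,-75,-13.))+[-77.4,-80]
print(all(kin.ik([*PIV,29],down(rad(y))) is not None for y in ys))
grip(0.55,15)
robot.movep([*PIV,110],down(rad(12.6)))
robot.servo_line([*PIV,29],feed=120); grip(0.0,20); st("grip")
for y in ys:
    robot.movep([*PIV,29],down(rad(y))); o=st(round(float(y)))
    if np.hypot(*o["contact_force"][:2])>25 or abs(o["wrist_torque"][2])>1.5: print("stop");break
grip(0.5); robot.servo_line([*PIV,115],feed=200)
robot.movep([470,-190,330],down(rad(12.6)))
im=save("wrist","w7"); st()
i=viewer.camera_info("wrist"); np.savez("w7.npz",K=i["camera_matrix"],R=i["R"],t=i["t"])
u,v=w2px("wrist",[*b2w(-40,-20),15]).astype(int)
x0=max(0,min(u-100,312));y0=max(0,min(v-75,234));print(x0,y0)
cv2.imwrite("pics/c7.png",cv2.resize(im[y0:y0+150,x0:x0+200,::-1],None,fx=4,fy=4,interpolation=2))
E
```

```text
True
grip t36.5 tcp [ 502.9 -185.2   29.2] F [1.9 0.6 0.1] M [ 0.01 -0.3  -0.01] w0.131
0 t36.8 tcp [ 502.6 -185.3   29.2] F [1.2 0.1 1.6] M [-0.06 -0.12 -0.08] w0.127
-13 t37.1 tcp [ 502.2 -185.2   29.2] F [-0.2  0.4  3.6] M [ 0.04  0.14 -0.03] w0.129
-26 t37.4 tcp [ 501.9 -185.1   29.2] F [-1.5  0.8  6.3] M [ 0.11  0.34 -0.09] w0.128
-39 t37.7 tcp [ 501.5 -184.9   29.1] F [-1.5  1.7  7.3] M [0.2  0.51 0.  ] w0.127
-52 t38.0 tcp [ 501.3 -184.7   29.1] F [-3.2  1.9  9. ] M [ 0.3   0.65 -0.06] w0.126
-65 t38.3 tcp [ 501.1 -184.4   29.1] F [-3.9  2.   8.7] M [ 0.47  0.81 -0.1 ] w0.133
-77 t38.6 tcp [ 501.  -184.    29.1] F [-4.3  3.2 10.2] M [ 0.66  0.85 -0.1 ] w0.128
-80 t38.8 tcp [ 501.  -184.    29.1] F [-4.1  2.8 10.5] M [0.67 0.99 0.51] w0.136
 t41.5 tcp [ 469.7 -189.8  328.7] F [-0.4  0.4 -0.1] M [-0.06  0.05 -0.01] w0.502
213 103
```

View pics/c7.png

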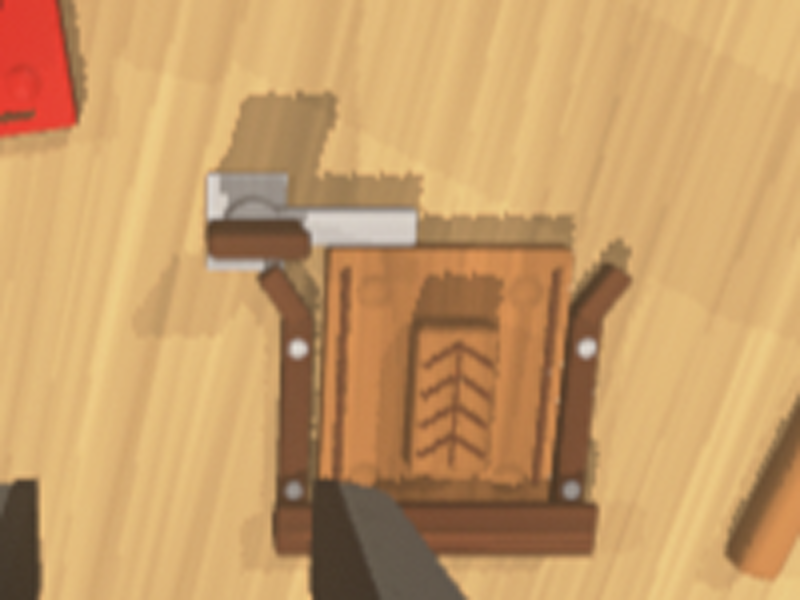

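```bash
python3 - <<'E'
import numpy as np
np.set_printoptions(precision=1,suppress=True)
d=np.load("w7.npz");K,r,t=d["K"],d["R"],d["t"]
b=np.radians(-77.4);c,s=np.cos(b),np.sin(b)
def pb(u,v,z):
    q=r.T@np.linalg.inv(K)@[213+u/4-.4,103+v/4-.4,1];o=-r.T@t;w=(o+q*(z-o[2])/q[2])[:2]-[605.5,-238.5];return np.array([c*w[0]+s*w[1],-s*w[0]+c*w[1]])
for n,a in dict(rear_l=(330,247,16),rear_r=(570,246,16),bar_end_in=(416,245,17),bar_root_in=(312,244,17),bar_end_out=(416,208,17),bar_root_out=(306,208,17),lip=(440,504,28),bend_l=(310,313,14),bend_r=(577,305,14),wl=(208,225,62),wr=(305,225,62)).items(): print(n,pb(*a))
E
python3 - <<'E'
import cv2,numpy as np
im=cv2.imread("pics/w7.png")[150:185,280:365]
cv2.imwrite("pics/c8.png",cv2.resize(im,None,fx=9,fy=9,interpolation=cv2.INTER_NEAREST))
E
```

```text
rear_l [-66.8 -53.7]
rear_r [-67.1  53.1]
bar_end_in [-67.9 -15.7]
bar_root_in [-68.4 -61.8]
bar_end_out [-84.3 -16.7]
bar_root_out [-84.4 -65. ]
lip [52.1  0.6]
bend_l [-36.1 -61.3]
bend_r [-39.7  59.7]
wl [ -84.5 -109.3]
wr [-84.5 -70.4]
```

View pics/c8.png

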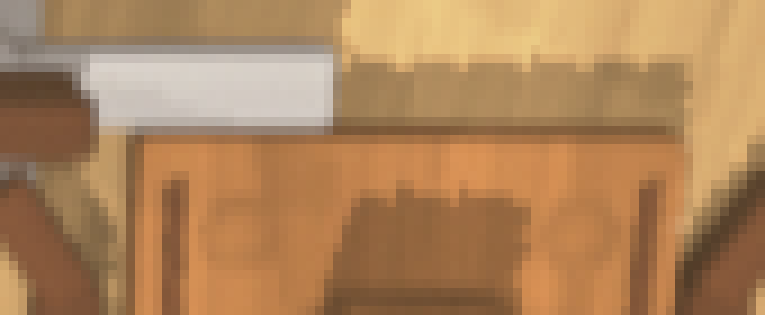

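```bash
python3 - <<'E'
from h import *
st(); robot.job_done()
E
```

```text
t41.5 tcp [ 469.7 -189.8  328.7] F [-0.4  0.4 -0.1] M [-0.06  0.05 -0.01] w0.502
the job is handed in; nothing more can be done
```

The job is done and was handed in at 41.5 s. The carved panel is home in the stop, the latch bar is across behind it, and the gripper is open and clear.

**What I did:** I swung the latch open, then gripped the leaf block and slid the panel flat under the lip. I pushed until it stopped hard at about 30 N, then closed the latch to its end stop.

**One mistake:** my first try at closing the latch turned it the wrong way, against the open end stop, at about 6.6 N m. The next picture showed the bar had not moved. I then turned it clockwise to closed.

**Last checks:**
- **Panel:** right after release, its rear edge measured x = -65.3 mm, against -65 for home. The final picture gave about -66 to -67 mm, but the fixed parts of the stop also read 1 to 4 mm low there. I took the panel as home to about 1 mm and did not push it again.
- **Latch:** the bar is parallel to the mouth, and I felt the end stop (0.5 N m).
- **Gap:** bar to panel measured about 1 to 1.5 mm where 3 mm was expected. That is within what the picture can resolve, but it did not agree exactly.
- **Other items:** none was touched on purpose, and those in the pictures I viewed looked undisturbed. I did not measure them again.

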